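# Cull the broken napkin ring, then lift and draw a sagging bolt and hold the gate ajar

### The arm

A 6-joint arm with a two-finger parallel gripper is mounted at the origin on a cart in front of the work surface, level with it; the furniture and walls round the work are solid. World frame = base frame: x ahead of the robot, y to its left, z up, the work surface at z = 0. Lengths are in mm, angles in rad, forces in N, time in s.
With the tool pointing down it reaches from about 400 to 925 mm from the base axis. Payload 12.5 kg.
Tool frame: the origin (TCP) lies between the finger pads; the fingertips stand 19 mm ahead of it and the grasp point (between the pads) is the TCP (env.nose_length is the distance from the TCP to the fingertips, in mm); z points along the fingers, y is the line along which they close (so a half turn about z gives the same grasp; the last joint's range is limited). The gripper opens to 95 mm and grips with 3 to 60 N. Pads are 20 mm wide; open, the fingers measure 119 mm over their backs; the gripper's body (75 mm by 180 mm) begins 59 mm behind the grasp point.
Start: joints at [-1.426, 0.491, 1.559, -0, 1.092, -0.106], TCP at [155.134, -605.457, 233.661] pointing down, gripper open.
Joint ranges: [-3.1, 3.1], [-0.84, 2.19], [0.05, 2.79], [-1.13, 4.28], [0.06, 2.93], [-2.69, 2.69]. Speed limits (rad/s): [2.22, 2.22, 2.79, 3.14, 3.14, 3.14].

### API

Orientations are given as [roll, pitch, yaw] about the fixed x, y, z axes, in that order (R = Rz(yaw) Ry(pitch) Rx(roll)).
In Python, from cell import env gives the robot as it stands. The module is installed in compiled form; this text tells all that it offers.
- The arm moves only by the tool drive_tool, never from a script. Its argument "rows" is a list that holds one entry, the list of rows, each a list of 7 numbers: the shift along the tool's x, y, z scaled (see below), then the turn, a rotation vector about the tool's x, y, z scaled (see below), then the opening, from 0 (shut) to 1 (fully open). In form: [[[tx, ty, tz, ax, ay, az, jaw], ...]]. A call has 1 to 5 rows; each row shifts and turns the commanded pose from where the row before left it, along the tool's axes as they then stand; what a row does not reach is not made up. The controller multiplies each number of a shift by 250 mm and each number of a turn by 180 degrees. A row lasts 1/8 s, in which the tool goes at most 62.5 mm and 10.7 degrees, less where a joint would pass 70% of its speed; a pose out of reach is approached as far as the arm can. A call with a number of a shift or a turn outside -1 to 1 is refused whole. A call with a gripper value outside its range is refused whole. The fingers move at their own pace and stop on an object; the grip force is fixed at half the most. Time passes only in rows, so rows that do not move let the fingers close. It gives the time, the measured TCP pose, the force, the opening and the grip force at its end, in the units of the state.
- env.state(): the state, without advancing time (a new reading comes with each control period).
- env.read_camera(name): name is "side" or "top"; returns a dict with "color" (420x560x3 uint8, blue, green, red), "camera_matrix" (3x3 intrinsics, pixels), "pose" (4x4, takes a point from camera to world coordinates). Camera axes: x right, y up, looking along -z (the intrinsics and any distortion apply to the point x, -y, -z); pixel columns grow to the right and rows downward; lengths in mm; the calibration is good to about 2 mm. A picture is of the moment at which its call begins. There is no depth.
- env.job_done(): hands the job in; it is judged then, once.
Trained networks look in a picture, given as the dict that the camera call returned (one of the last four; its "shot" number tells which), for a name from the list of things; names that differ only in an ending like _2 or _b are one class to them, and where a whole thing is asked for, a point or a joint stands for the part that bears it (a point fixed in the world has none). Each returns a list of dicts, best first, with "score" (0 to 1); they miss things now and then, are a little off and sometimes report something else, mostly with a low value. They report only what shows in the picture. A call takes as long as a camera call. They do not tell look-alikes from the thing itself.
- env.search_frame(name, picture): "at" ([x, y, z] in mm, in the coordinates of the camera as it stood for that picture, good to about 4 mm: the middle of the surface that is visible of it).
- env.place_of(name, picture): "at" ([x, y, z] in mm, in the coordinates of the camera as it stood for that picture, good to about 4 mm: a listed point, or the origin of a listed thing).
The state is a dict: "t": time; "joints": joint angles; "qvel": joint speeds; "tau": joint torques, N m; "eef_pos": TCP position; "tcp_rot": TCP orientation; "ft_force": force on the tool from outside, world axes, zero at the start; "moment": the same for the moment, N m; "opening": opening from 0.0 (shut) to 1.0 (fully open); "grip_force": force on a finger pad.
Only numpy, scipy, OpenCV 4.12 (cv2) and the standard library are available. Lean on these libraries where they do the work, as an engineer would, in place of code of your own. Each camera call takes 0.05 s, during which the arm holds its last target. There are 200 camera calls.

### The job

One of the four wooden napkin rings has a piece broken out of it: put that one into the bowl for mending and leave the three sound ones where they lie. Then open the little cupboard for me to put those away: its bolt sags and its head hooks behind the bent lip of the keeper, so lift the bolt by its knob while you draw it back clear, and do not force it. Swing the gate ajar, about 35 degrees, and finish while still holding it there, because it springs shut when let go; leave the two glasses near the cupboard alone.

Things in the scene. Friction and masses are not known exactly. Their poses are not given: they have to be found in the camera images.
- ring_broken: the broken wooden napkin ring: a ring 46 mm across, bore 33 mm, 28 mm high, 30 g, standing flat with its bore upright; a piece of 80 degrees is missing, so from above it looks like a C. Origin: centre of its underside; z up; its x axis points through the middle of the gap, so its sound walls lie across y
- ring_a: sound wooden napkin ring, a full circle from above, otherwise the same size as the broken one; origin: centre of its underside
- ring_b: sound wooden napkin ring like ring_a
- ring_c: sound wooden napkin ring like ring_a
- mend_bowl: the only bowl on the table, empty and white, 150 mm across the rim, 65 mm high, inner floor 9 mm up and about 70 mm across; loose, 0.35 kg; origin: centre of its underside, z up
- cupboard: fixed low wooden cupboard, 280 mm wide (y), 150 mm deep (x), top at 155 mm, a slatted gate on its front. Origin: centre of its underside; its front faces its own -x (toward the robot, give or take its yaw), the hinge is at its +y end of the front, bolt and keeper at its -y end
- gate: slatted wooden gate, 227 mm wide, 14 mm thick, top at 155 mm, hinged on a vertical pin; a spring pulls it shut (about 1 N at the knob when shut, 2.5 N at 35 degrees). Origin: on the hinge pin at table level; z up, the gate runs along its own -y, its front faces its own -x; it carries the bolt
- gate_hinge (a point): point on the gate's hinge pin at the height of the gate's top (155 mm); axes as the gate's
- gate_edge (a point): front upper corner of the gate's free edge, 229 mm from the hinge; axes as the gate's
- gate_swing (a joint): angle of the gate: 0 shut, grows as the free edge swings out to the cupboard's -x (35 degrees = 0.61 rad; stop at 1.3 rad)
- bolt: steel barrel bolt, 10 mm rod, 170 mm long, lying along the gate's y at a height of 138 mm, 13 mm before the gate's front face; its head at the -y end is 18 mm across and 8 mm long; 0.12 kg; it slides in three tall worn guides on the gate and sags to their bottom. Origin: on the rod's axis under the knob; axes as the gate's
- bolt_knob (a point): centre of the bolt's upright round brass knob, 14 mm across and 26 mm tall (13 mm above and below this point), standing free above the gate's top: the place to pinch from above; axes as the gate's. Nothing but the keeper's loop (top at 160 mm, 55 mm from the knob toward -y) stands higher than 155 mm round it
- bolt_draw (a joint): how far the bolt is drawn back along the gate's +y, toward the hinge: 0 fully shot, 0.034 m fully drawn; its head is clear of the keeper from 0.018 m; stiff, about 1.2 N, stays where left
- bolt_lift (a joint): how far the bolt is lifted in its guides: 0 sagging at the bottom, 0.008 m at their top; it drops back when let go. The head passes over the keeper's lip only when lifted by at least 0.005 m
- keeper: dark steel strap loop on the post beyond the gate's free edge; the shot bolt's head lies in it; its mouth toward the gate has a lip bent up to a height of 133 mm, which blocks the lower 4 mm of the sagging head. Origin: the cupboard's
- keeper_lip (a point): middle of the upper edge of the keeper's bent lip
- wine_glass: tall stemmed glass, 193 mm high, 77 mm across, standing left of the cupboard; a bystander; origin: centre of its underside
- tumbler: clear tumbler, 100 mm high, 80 mm across, standing right of the cupboard; a bystander; origin: centre of its underside
Mind the look-alikes: they are no part of the job. Leave any green look-alike of the ring_broken alone.

How it is judged:
By the outcome, as a careful person would: the job done as asked, in the order asked, and still so for the second after the job is handed in, while the arm keeps its last pose, push and grip.
It also fails if it takes over 51 s, if anything falls off the work surface, if the arm or the gripper's body presses on something with over 40 N, if the wrist force passes 120 N, or if a joint passes its speed limit or range.

## Working session

There is one attempt and no reset: what is moved stays moved. The work goes in short steps, Python scripts to look and compute and a tool call to move; the robot and the scene stay as the last step left them, time stands still between calls to the robot, and variables do not carry over. Pictures are saved under pics/ and viewed, at most 10 in all, crops included, and the job is handed in when it is done.

Besides the shell and the picture viewer there is one more tool, called after "Call:" by a JSON object that holds its "name" and its "arguments", one argument or row to a line. drive_tool: Moves the arm, as the interface text tells. Its arguments: {"type":"object","properties":{"rows":{"type":"array","items":{"type":"array","items":{"type":"array","items":{"type":"number","minimum":-1,"maximum":1}}}}},"required":["rows"]}

```bash
mkdir -p pics; cat > h.py <<'E'
from cell import env
import numpy as np, cv2
def w(p,at): return (np.array(p["pose"])@np.r_[at,1])[:3]
def proj(p,X):
    c=np.linalg.inv(np.array(p["pose"]))@np.r_[X,1]; v=np.array(p["camera_matrix"])@[c[0],-c[1],-c[2]]; return v[:2]/v[2]
def ray(p,u,v,z):
    d=np.linalg.inv(np.array(p["camera_matrix"]))@[u,v,1]; P=np.array(p["pose"]); d=P[:3,:3]@[d[0],-d[1],-d[2]]; o=P[:3,3]
    return o+d*(z-o[2])/d[2]
E
python3 - <<'E'
from h import *
for c in ("side","top"):
    p=env.read_camera(c); cv2.imwrite(f"pics/{c}0.png",p["color"]); print(c,np.round(p["pose"],2).tolist(),[k for k in p])
    for n in ["ring_broken","ring_a","mend_bowl","cupboard","gate","gate_hinge","gate_edge","bolt_knob","bolt","keeper_lip","wine_glass","tumbler"]:
        print(n,[(round(d["score"],2),w(p,d["at"]).round().tolist(),proj(p,w(p,d["at"])).round().tolist()) for d in env.place_of(n,p)[:6]])
print(env.state())
E
```

```text
side [[-0.99, 0.09, -0.14, 327.47], [-0.17, -0.43, 0.89, 1250.84], [0.02, 0.9, 0.44, 758.34], [0.0, 0.0, 0.0, 1.0]] ['color', 'camera_matrix', 'pose', 'shot']
ring_broken [(0.7, [307.0, 248.0, 2.0], [361.0, 316.0]), (0.6, [396.0, 279.0, 1.0], [322.0, 320.0])]
ring_a [(0.76, [504.0, 176.0, -4.0], [284.0, 291.0]), (0.72, [474.0, 269.0, -2.0], [289.0, 314.0]), (0.55, [396.0, 183.0, 4.0], [326.0, 295.0])]
mend_bowl [(0.66, [566.0, 278.0, -1.0], [250.0, 311.0])]
cupboard [(0.6, [622.0, -26.0, -1.0], [256.0, 246.0])]
gate []
gate_hinge [(0.8, [537.0, 99.0, 155.0], [277.0, 220.0]), (0.23, [751.0, 240.0, -1.0], [181.0, 293.0])]
gate_edge [(0.91, [545.0, -125.0, 154.0], [289.0, 185.0])]
bolt_knob [(0.51, [532.0, -78.0, 175.0], [291.0, 185.0]), (0.47, [505.0, 180.0, -2.0], [283.0, 291.0])]
bolt [(0.44, [531.0, -79.0, 142.0], [291.0, 196.0])]
keeper_lip [(0.63, [531.0, -135.0, 130.0], [294.0, 192.0])]
wine_glass [(0.96, [751.0, 242.0, 1.0], [181.0, 293.0])]
tumbler [(0.28, [504.0, 179.0, -3.0], [283.0, 291.0]), (0.26, [619.0, -28.0, 2.0], [257.0, 245.0]), (0.26, [751.0, 241.0, 2.0], [181.0, 292
[... 1150 characters left out ...]
 164.0])]
{'t': 1.3, 'joints': array([-1.42560750e+00,  4.90870647e-01,  1.55891093e+00, -5.86946610e-06,
        1.09169130e+00, -1.05602880e-01]), 'qvel': array([-7.90517572e-04,  8.17554112e-04, -5.75465865e-04,  9.67448467e-05,
       -5.36011998e-04, -1.27929924e-03]), 'tau': array([ 2.50033743e-03, -6.12461114e+01, -2.58429658e+01,  6.94809551e-02,
        4.47137584e-02,  1.27886779e-06]), 'eef_pos': array([ 155.12750609, -605.45415943,  233.67541772]), 'tcp_rot': array([3.14147410e+00, 1.78049097e-05, 2.50794408e-01]), 'ft_force': array([-0.9947361 ,  0.49550174,  0.52043823]), 'moment': array([-0.04567272,  0.00182195,  0.00995879]), 'grip_force': 0.0, 'opening': 0.9970538343583327}
```

```bash
python3 -c "
import cv2
for c in ('side','top'): cv2.imwrite(f'pics/{c}0b.png',cv2.resize(cv2.imread(f'pics/{c}0.png'),(800,600),interpolation=cv2.INTER_CUBIC))"
```

```text
(no output)
```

View pics/top0b.png

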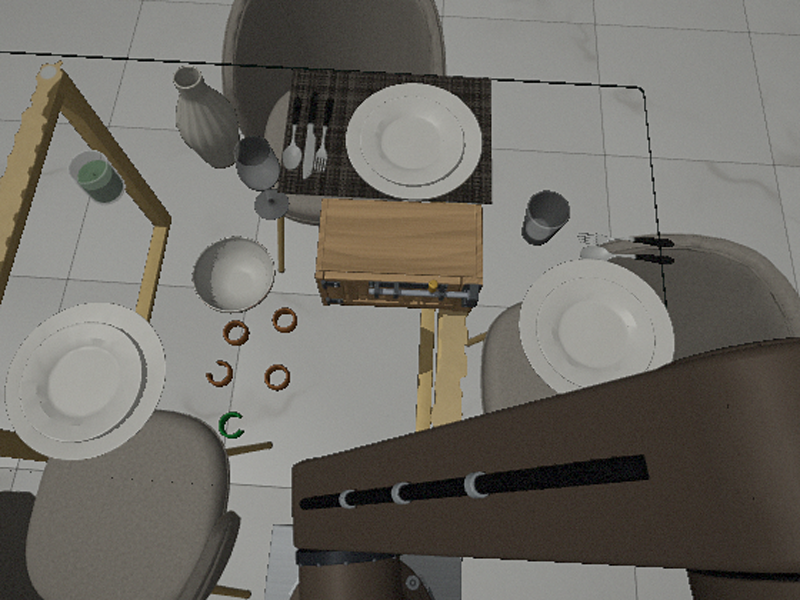

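View pics/side0b.png

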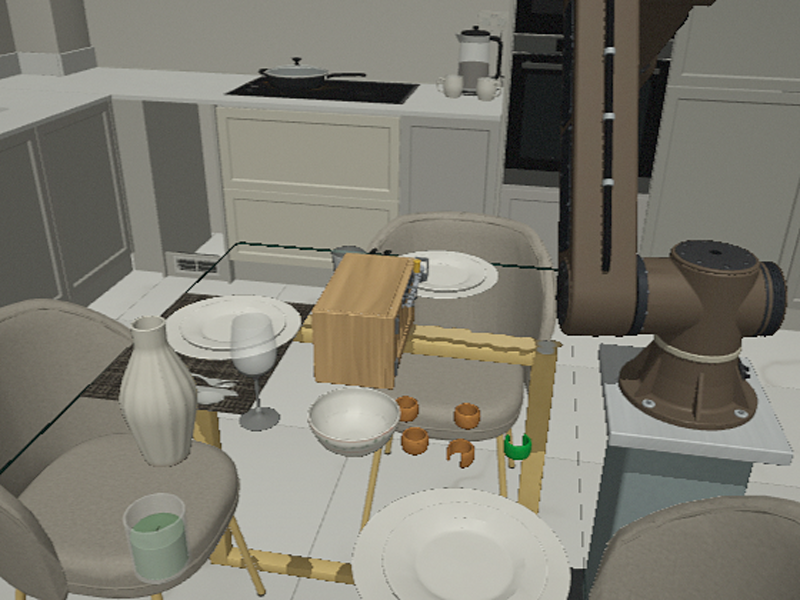

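Top view: the broken ring (C) is at about (218,374) of 800x600, the green one at (231,425), with sound rings at (236,333), (284,320) and (277,377). The bowl is at (233,273) and the bolt knob at (433,287). Next I'll zoom in on the ring and the bolt.

```bash
python3 - <<'E'
import cv2,numpy as np
from h import *
t=cv2.imread('pics/top0.png'); s=cv2.imread('pics/side0.png')
a=cv2.resize(t[245:280,135:175],(400,350),interpolation=cv2.INTER_CUBIC)
b=cv2.resize(t[185:220,290:330],(400,350),interpolation=cv2.INTER_CUBIC)
c=cv2.resize(s[300:335,305:345],(400,250),interpolation=cv2.INTER_CUBIC)
d=cv2.resize(s[170:205,270:310],(400,250),interpolation=cv2.INTER_CUBIC)
cv2.imwrite('pics/z1.png',np.vstack([np.hstack([a,b]),np.hstack([c,d])]))
p=env.read_camera("top")
hsv=cv2.cvtColor(p["color"],cv2.COLOR_BGR2HSV)
m=((hsv[...,0]<22)&(hsv[...,1]>110)).astype(np.uint8)
n,l,st,ce=cv2.connectedComponentsWithStats(m)
for i in range(1,n):
    x,y,ww,hh,ar=st[i]
    if x<215 and x>140 and y>215 and y<285 and ar>20:
        ys,xs=np.where(l==i); P=np.array([ray(p,u,v,20)[:2] for u,v in zip(xs,ys)])
        c0,r=cv2.minEnclosingCircle(P.astype(np.float32)); q=P-np.array(c0)
        ang=np.sort(np.arctan2(q[:,1],q[:,0])); g=np.diff(np.r_[ang,ang[0]+2*np.pi]);k=g.argmax()
        print(ar,np.round(c0),round(r,1),'gap',g[k].round(2),'mid',((ang[k]+g[k]/2)).round(2),'mean',np.arctan2(*-q.mean(0)[::-1]).round(2),np.hypot(*q.mean(0)).round(1))
E
```

```text
137 [501. 178.] 24.0 gap 0.14 mid -1.15 mean -0.99 0.5
155 [471. 264.] 24.5 gap 0.13 mid -1.05 mean -0.92 1.4
111 [393. 282.] 23.1 gap 1.35 mid 1.02 mean 0.96 6.1
139 [394. 178.] 23.3 gap 0.12 mid 0.16 mean -1.46 0.3
```

View pics/z1.png

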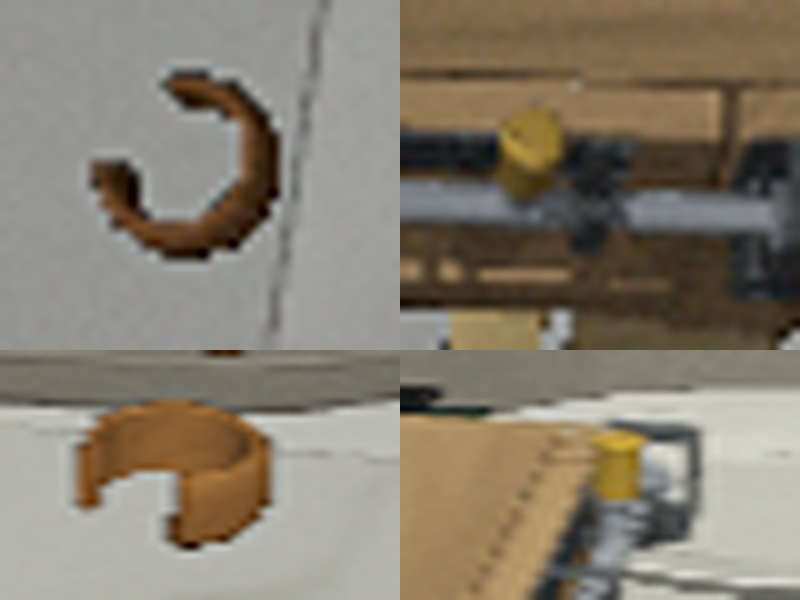

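```bash
cat > plan.py <<'E'
from h import *
import sys
# usage: plan.py jaw  x,y,z,yaw ...  -> rows from measured pose
def plan(wps,jaw,step=58):
    s=env.state(); p=np.array(s["eef_pos"]); y=s["tcp_rot"][2]; out=[]
    for x in wps:
        t=np.array(x[:3]); d=t-p; dy=x[3]-y; n=max(1,int(np.ceil(max(np.linalg.norm(d)/step,abs(dy)/.18))))
        for i in range(n):
            r=np.array([np.cos(y)*d[0]+np.sin(y)*d[1],np.sin(y)*d[0]-np.cos(y)*d[1],-d[2]])/n
            out.append(np.round(np.r_[r/250,0,0,-dy/n/np.pi,jaw],3).tolist()); y+=dy/n
        p=t
    for i in range(0,len(out),5): print(out[i:i+5])
if __name__=="__main__":
    plan([list(map(float,a.split(','))) for a in sys.argv[2:]],float(sys.argv[1]))
    s=env.state(); print(round(s["t"],2),s["eef_pos"].round(1),s["tcp_rot"].round(3),s["ft_force"].round(1),s["grip_force"],s["opening"])
E
python3 plan.py 0.7 400,-450,235,0.25 470,-100,235,0.5 470,150,220,0.9
```

```text
[[0.184, -0.06, -0.001, 0.0, 0.0, 0.0, 0.7], [0.184, -0.06, -0.001, 0.0, 0.0, 0.0, 0.7], [0.184, -0.06, -0.001, 0.0, 0.0, 0.0, 0.7], [0.184, -0.06, -0.001, 0.0, 0.0, 0.0, 0.7], [0.184, -0.06, -0.001, 0.0, 0.0, 0.0, 0.7]]
[[0.184, -0.06, -0.001, 0.0, 0.0, 0.0, 0.7], [0.088, -0.184, -0.0, 0.0, 0.0, -0.011, 0.7], [0.095, -0.181, -0.0, 0.0, 0.0, -0.011, 0.7], [0.101, -0.177, -0.0, 0.0, 0.0, -0.011, 0.7], [0.107, -0.173, -0.0, 0.0, 0.0, -0.011, 0.7]]
[[0.114, -0.169, -0.0, 0.0, 0.0, -0.011, 0.7], [0.119, -0.165, -0.0, 0.0, 0.0, -0.011, 0.7], [0.125, -0.161, -0.0, 0.0, 0.0, -0.011, 0.7], [0.096, -0.176, 0.012, 0.0, 0.0, -0.025, 0.7], [0.11, -0.167, 0.012, 0.0, 0.0, -0.025, 0.7]]
[[0.123, -0.158, 0.012, 0.0, 0.0, -0.025, 0.7], [0.135, -0.148, 0.012, 0.0, 0.0, -0.025, 0.7], [0.146, -0.136, 0.012, 0.0, 0.0, -0.025, 0.7]]
1.35 [ 155.1 -605.5  233.7] [3.141 0.    0.251] [ 0.6 -0.3 -0.1] 0.0 0.9981277643054611
```

Call:
{"name": "drive_tool", "arguments": {
  "rows": [
    [[0.184,-0.06,0,0,0,0,0.7],[0.184,-0.06,0,0,0,0,0.7],[0.184,-0.06,0,0,0,0,0.7],[0.184,-0.06,0,0,0,0,0.7],[0.184,-0.06,0,0,0,0,0.7]]
  ]
}}

```text
t: 1.98
eef_pos: [360.6, -474.8, 233.8]
tcp_rot: [3.141, -0.0, 0.251]
ft_force: [0.8, -0.3, -0.7]
opening: 0.7
grip_force: 0.0
```

Call:
{"name": "drive_tool", "arguments": {
  "rows": [
    [[0.184,-0.06,0,0,0,0,0.7],[0.088,-0.184,0,0,0,-0.011,0.7],[0.095,-0.181,0,0,0,-0.011,0.7],[0.101,-0.177,0,0,0,-0.011,0.7],[0.107,-0.173,0,0,0,-0.011,0.7]]
  ]
}}

```text
t: 2.6
eef_pos: [440.4, -248.3, 233.8]
tcp_rot: [3.141, -0.0, 0.39]
ft_force: [0.2, 0.5, 0.6]
opening: 0.701
grip_force: 0.0
```

Call:
{"name": "drive_tool", "arguments": {
  "rows": [
    [[0.114,-0.169,0,0,0,-0.011,0.7],[0.119,-0.165,0,0,0,-0.011,0.7],[0.125,-0.161,0,0,0,-0.011,0.7],[0.096,-0.176,0.012,0,0,-0.025,0.7],[0.11,-0.167,0.012,0,0,-0.025,0.7]]
  ]
}}

```text
t: 3.22
eef_pos: [471.8, 1.5, 227.7]
tcp_rot: [3.141, -0.0, 0.652]
ft_force: [0.4, -0.5, 0.4]
opening: 0.698
grip_force: 0.0
```

Call:
{"name": "drive_tool", "arguments": {
  "rows": [
    [[0.123,-0.158,0.012,0,0,-0.025,0.7],[0.135,-0.148,0.012,0,0,-0.025,0.7],[0.146,-0.136,0.012,0,0,-0.025,0.7],[0,0,0,0,0,0,0.7]]
  ]
}}

```text
t: 3.72
eef_pos: [473.4, 152.4, 218.4]
tcp_rot: [-3.142, -0.0, 0.89]
ft_force: [0.9, -0.7, -0.2]
opening: 0.699
grip_force: 0.0
```

```bash
python3 plan.py 0.7 395,282,130,1.0 395,282,60,1.0 395,282,22,1.0
```

```text
[[0.051, -0.142, 0.088, 0.0, 0.0, -0.009, 0.7], [0.055, -0.141, 0.088, 0.0, 0.0, -0.009, 0.7], [0.059, -0.139, 0.088, 0.0, 0.0, -0.009, 0.7], [0.063, -0.138, 0.088, 0.0, 0.0, -0.009, 0.7], [0.0, 0.0, 0.14, 0.0, 0.0, -0.0, 0.7]]
[[0.0, 0.0, 0.14, 0.0, 0.0, -0.0, 0.7], [0.0, 0.0, 0.152, 0.0, 0.0, -0.0, 0.7]]
3.73 [473.4 152.4 218.4] [-3.142 -0.     0.89 ] [ 0.9 -0.7 -0.2] 0.0 0.6985534546609161
```

Call:
{"name": "drive_tool", "arguments": {
  "rows": [
    [[0.051,-0.142,0.088,0,0,-0.009,0.7],[0.055,-0.141,0.088,0,0,-0.009,0.7],[0.059,-0.139,0.088,0,0,-0.009,0.7],[0.063,-0.138,0.088,0,0,-0.009,0.7],[0,0,0.14,0,0,0,0.7]]
  ]
}}

```text
t: 4.35
eef_pos: [395.5, 280.6, 95.6]
tcp_rot: [3.14, -0.002, 1.0]
ft_force: [0.2, 0.1, -0.7]
opening: 0.699
grip_force: 0.0
```

Call:
{"name": "drive_tool", "arguments": {
  "rows": [
    [[0,0,0,0,0,0,0.7]]
  ]
}}

```text
t: 4.47
eef_pos: [395.1, 278.7, 94.3]
tcp_rot: [-3.14, 0.003, 0.998]
ft_force: [-1.3, 0.5, -0.1]
opening: 0.7
grip_force: 0.0
```

```bash
python3 plan.py 0.7 395,282,22,1.0; python3 - <<'E'
from h import *
p=env.read_camera("side")
print([(round(d["score"],2),w(p,d["at"]).round().tolist()) for d in env.place_of("ring_broken",p)])
a=p["color"][230:350,260:400]; cv2.imwrite("pics/s1.png",cv2.resize(a,(700,600),interpolation=cv2.INTER_CUBIC))
E
```

```text
[[0.005, -0.004, 0.145, 0.0, 0.0, -0.0, 0.7], [0.005, -0.004, 0.145, 0.0, 0.0, -0.0, 0.7]]
4.47 [395.1 278.7  94.3] [-3.14e+00  3.00e-03  9.98e-01] [-1.3  0.5 -0.1] 0.0 0.6998244612200017
[(0.67, [308.0, 249.0, -2.0]), (0.66, [397.0, 284.0, 0.0])]
```

View pics/s1.png

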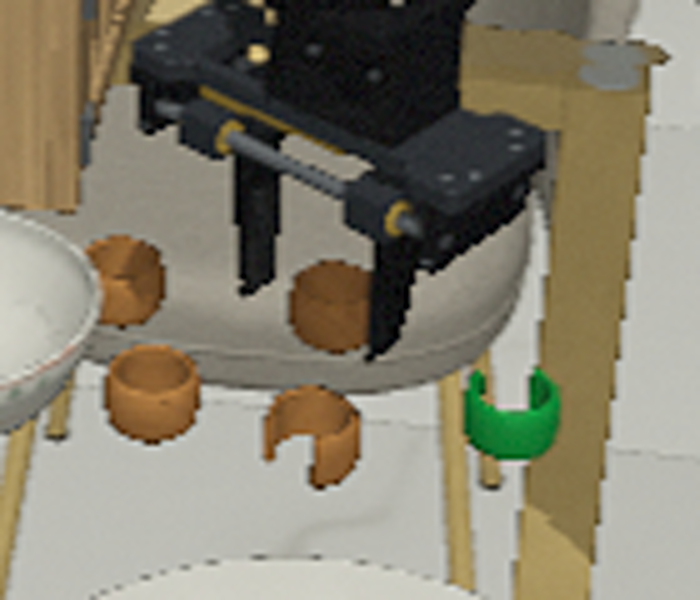

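The fingers stand over the C ring at about (312,435) in the crop, with the gap facing the camera. They have room on both sides, so I'm going down.

Call:
{"name": "drive_tool", "arguments": {
  "rows": [
    [[0.005,-0.004,0.145,0,0,0,0.7],[0.005,-0.004,0.145,0,0,0,0.7],[0,0,0,0,0,0,0.7],[0,0,0,0,0,0,0.3],[0,0,0,0,0,0,0.3]]
  ]
}}

```text
t: 5.2
eef_pos: [396.2, 282.9, 24.7]
tcp_rot: [3.14, -0.002, 0.998]
ft_force: [0.4, 0.8, -0.7]
opening: 0.544
grip_force: 0.0
```

Call:
{"name": "drive_tool", "arguments": {
  "rows": [
    [[0,0,0,0,0,0,0.3],[0,0,0,0,0,0,0.3],[0,0,0,0,0,0,0.3]]
  ]
}}

```text
t: 5.58
eef_pos: [396.0, 282.9, 24.4]
tcp_rot: [3.14, -0.002, 0.999]
ft_force: [-0.1, -2.5, 10.7]
opening: 0.482
grip_force: 30.0
```

```bash
python3 plan.py 0.3 395,282,125,1.0 569,277,125,1.0 569,277,45,1.0
```

```text
[[-0.003, -0.001, -0.201, 0.0, 0.0, -0.0, 0.3], [-0.003, -0.001, -0.201, 0.0, 0.0, -0.0, 0.3], [0.09, 0.149, -0.0, 0.0, 0.0, -0.0, 0.3], [0.09, 0.149, -0.0, 0.0, 0.0, -0.0, 0.3], [0.09, 0.149, -0.0, 0.0, 0.0, -0.0, 0.3]]
[[0.09, 0.149, -0.0, 0.0, 0.0, -0.0, 0.3], [0.0, 0.0, 0.16, 0.0, 0.0, -0.0, 0.3], [0.0, 0.0, 0.16, 0.0, 0.0, -0.0, 0.3]]
5.58 [396.  282.9  24.4] [ 3.14e+00 -2.00e-03  9.99e-01] [-0.1 -2.5 10.7] 30.00346180415363 0.4822283396973875
```

Call:
{"name": "drive_tool", "arguments": {
  "rows": [
    [[0,0,-0.2,0,0,0,0.3],[0,0,-0.2,0,0,0,0.3],[0.09,0.149,0,0,0,0,0.3],[0.09,0.149,0,0,0,0,0.3],[0.09,0.149,0,0,0,0,0.3]]
  ]
}}

```text
t: 6.2
eef_pos: [527.3, 278.9, 124.1]
tcp_rot: [3.141, -0.001, 0.999]
ft_force: [-1.3, 0.3, -0.6]
opening: 0.479
grip_force: 30.0
```

Call:
{"name": "drive_tool", "arguments": {
  "rows": [
    [[0.09,0.149,0,0,0,0,0.3],[0,0,0,0,0,0,0.3],[0,0,0,0,0,0,0.3]]
  ]
}}

```text
t: 6.58
eef_pos: [568.7, 277.5, 123.1]
tcp_rot: [-3.141, 0.001, 0.998]
ft_force: [0.2, 0.8, -0.4]
opening: 0.479
grip_force: 30.0
```

```bash
python3 plan.py 0.3 569,277,46,1.0; python3 - <<'E'
from h import *
for c in ("side","top"):
    p=env.read_camera(c)
    print([(round(d["score"],2),w(p,d["at"]).round().tolist()) for n in ("mend_bowl","ring_broken") for d in env.place_of(n,p)])
E
```

```text
[[-0.001, 0.001, 0.154, 0.0, 0.0, -0.0, 0.3], [-0.001, 0.001, 0.154, 0.0, 0.0, -0.0, 0.3]]
6.58 [568.7 277.5 123.1] [-3.141e+00  1.000e-03  9.980e-01] [ 0.2  0.8 -0.4] 29.999810160370544 0.47870909778100124
[(0.98, [569.0, 278.0, -0.0]), (0.62, [309.0, 248.0, -1.0]), (0.47, [570.0, 279.0, 100.0])]
[(0.62, [571.0, 278.0, -0.0]), (0.63, [536.0, 99.0, 156.0]), (0.62, [310.0, 247.0, 0.0]), (0.46, [572.0, 279.0, 98.0])]
```

Call:
{"name": "drive_tool", "arguments": {
  "rows": [
    [[0,0,0.16,0,0,0,0.3],[0,0,0.16,0,0,0,0.3],[0,0,0,0,0,0,0.3],[0,0,0,0,0,0,0.6],[0,0,0,0,0,0,0.6]]
  ]
}}

```text
t: 7.5
eef_pos: [570.2, 278.0, 44.9]
tcp_rot: [3.14, -0.002, 0.999]
ft_force: [0.4, -0.0, 0.3]
opening: 0.587
grip_force: 0.0
```

Call:
{"name": "drive_tool", "arguments": {
  "rows": [
    [[0,0,0,0,0,0,0.6],[0,0,-0.2,0,0,0,0.6],[0,0,-0.22,0,0,0,0.6],[0,0,-0.22,0,0,0,0.6],[0,0,-0.2,0,0,0,0.45]]
  ]
}}

```text
t: 8.12
eef_pos: [569.3, 277.6, 256.0]
tcp_rot: [3.14, -0.001, 0.999]
ft_force: [-0.3, -0.3, -0.3]
opening: 0.543
grip_force: 0.0
```

```bash
python3 plan.py 0.45 540,140,250,0.5 500,-81,250,0.01; python3 - <<'E'
from h import *
for c in ("side","top"):
    p=env.read_camera(c); cv2.imwrite(f"pics/{c}2.png",p["color"])
    for n in ("mend_bowl","ring_broken","bolt_knob","gate_hinge","gate_edge","cupboard","keeper_lip"): print(n,[(round(d["score"],2),w(p,d["at"]).round().tolist()) for d in env.place_of(n,p)[:4]])
a=cv2.imread("pics/side2.png")[220:330,190:340]; b=cv2.imread("pics/top2.png")[160:270,130:280]
cv2.imwrite("pics/m2.png",cv2.resize(np.hstack([a,b]),(800,300),interpolation=cv2.INTER_CUBIC))
E
```

```text
[[-0.175, 0.067, 0.008, 0.0, 0.0, 0.053, 0.45], [-0.162, 0.095, 0.008, 0.0, 0.0, 0.053, 0.45], [-0.144, 0.12, 0.008, 0.0, 0.0, 0.053, 0.45], [-0.141, 0.175, -0.0, 0.0, 0.0, 0.039, 0.45], [-0.119, 0.191, -0.0, 0.0, 0.0, 0.039, 0.45]]
[[-0.094, 0.204, -0.0, 0.0, 0.0, 0.039, 0.45], [-0.069, 0.214, -0.0, 0.0, 0.0, 0.039, 0.45]]
8.12 [569.3 277.6 256. ] [ 3.14e+00 -1.00e-03  9.99e-01] [-0.3 -0.3 -0.3] 0.0 0.5425881886205909
mend_bowl [(0.66, [573.0, 277.0, -4.0])]
ring_broken [(0.68, [309.0, 249.0, -0.0]), (0.53, [574.0, 278.0, 8.0])]
bolt_knob [(0.63, [531.0, -82.0, 178.0])]
gate_hinge [(0.82, [535.0, 99.0, 152.0])]
gate_edge [(0.6, [546.0, -128.0, 154.0])]
cupboard [(0.6, [618.0, -26.0, 0.0])]
keeper_lip [(0.56, [532.0, -135.0, 133.0]), (0.45, [568.0, 279.0, -1.0])]
mend_bowl [(0.56, [570.0, 275.0, 0.0])]
ring_broken [(0.65, [573.0, 275.0, 13.0])]
bolt_knob [(0.81, [529.0, -87.0, 171.0])]
gate_hinge [(0.68, [536.0, 98.0, 150.0])]
gate_edge [(0.93, [541.0, -132.0, 154.0]), (0.67, [720.0, -296.0, 2.0]), (0.36, [615.0, -21.0, 1.0])]
cupboard [(0.75, [614.0, -24.0, -2.0])]
keeper_lip [(0.57, [533.0, -140.0, 131.0])]
```

View pics/m2.png

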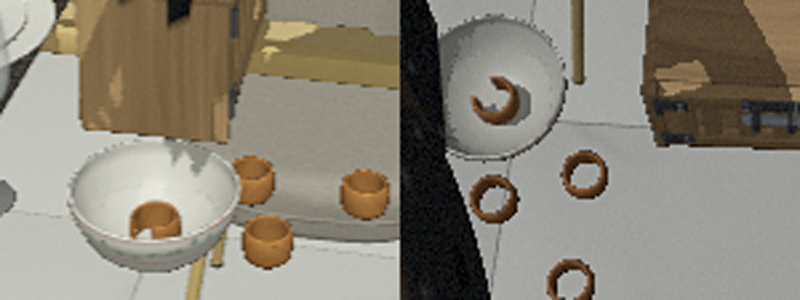

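The broken ring sits in the bowl, at about (497,100) in the top crop, and the sound rings are untouched. Next I'll pin down the knob and the cupboard's yaw.

```bash
python3 - <<'E'
from h import *
R=[];
for c,f in (("side","side0"),("top","top0")):
    p=env.read_camera(c); im=cv2.imread(f"pics/{f}.png"); hsv=cv2.cvtColor(im,cv2.COLOR_BGR2HSV)
    u0,v0=proj(p,[529,-82,175]).astype(int)
    m=(cv2.inRange(hsv,(19,130,70),(35,255,255))); q=np.zeros_like(m); q[v0-14:v0+14,u0-14:u0+14]=m[v0-14:v0+14,u0-14:u0+14]
    n,l,st,ce=cv2.connectedComponentsWithStats(q); i=1+st[1:,4].argmax(); print(c,(u0,v0),st[i],ce[i])
    bx=st[i]; uv=(bx[0]+bx[2]/2-.5,bx[1]+bx[3]/2-.5); R.append((p,uv))
A=[];b=[]
for p,uv in R:
    o=ray(p,*uv,0); d=ray(p,*uv,200)-o; d/=np.linalg.norm(d); M=np.eye(3)-np.outer(d,d); A.append(M); b.append(M@o)
X=np.linalg.lstsq(np.vstack(A),np.r_[b[0],b[1]],rcond=None)[0]; print("knob",X.round(1),[ (proj(p,X)-uv).round(2) for p,uv in R])
for p,uv in R: print(ray(p,*uv,174.5).round(1))
# cupboard top edges in the top view at z=155
p=R[1][0]; im=cv2.imread("pics/top0.png"); hsv=cv2.cvtColor(im,cv2.COLOR_BGR2HSV)
m=cv2.inRange(hsv,(8,60,110),(22,200,255)); n,l,st,ce=cv2.connectedComponentsWithStats(m); i=l[165,280]; print(st[i])
ys,xs=np.where(l==i); P=np.array([ray(p,u,v,155)[:2] for u,v in zip(xs,ys)],np.float32); print(cv2.minAreaRect(P))
xx=np.arange(st[i][0]+10,st[i][0]+st[i][2]-10); P=np.array([ray(p,u,ys[xs==u].min(),155)[:2] for u in xx]); print("back edge yaw",-np.polyfit(P[:,1],P[:,0],1))
E
```

```text
side (np.int64(291), np.int64(185)) [289 181   5  10  42] [291.21428571 185.78571429]
top (np.int64(302), np.int64(199)) [299 196   8   9  43] [302.48837209 199.41860465]
knob [530.5 -82.5 173. ] [array([0.34, 0.15]), array([ 0.03, -0.45])]
[531.1 -79.8 174.5]
[528.8 -82.4 174.5]
[ 221  139  117   63 6301]
((611.1170654296875, -25.502227783203125), (158.51661682128906, 277.5890197753906), 1.7108335494995117)
back edge yaw [ 3.03984240e-02 -6.87878315e+02]
```

Call:
{"name": "drive_tool", "arguments": {
  "rows": [
    [[-0.175,0.067,0.008,0,0,0.053,0.45],[-0.162,0.095,0.008,0,0,0.053,0.45],[-0.144,0.12,0.008,0,0,0.053,0.45],[-0.141,0.175,0,0,0,0.039,0.45],[-0.119,0.191,0,0,0,0.039,0.45]]
  ]
}}

```text
t: 9.65
eef_pos: [519.8, 28.0, 247.3]
tcp_rot: [3.141, -0.001, 0.25]
ft_force: [0.4, -0.6, -0.4]
opening: 0.449
grip_force: 0.0
```

Call:
{"name": "drive_tool", "arguments": {
  "rows": [
    [[-0.094,0.204,0,0,0,0.039,0.45],[-0.069,0.214,0,0,0,0.03,0.45],[0,0,0,0,0,0,0.45]]
  ]
}}

```text
t: 10.02
eef_pos: [499.7, -84.1, 247.3]
tcp_rot: [3.141, -0.0, 0.032]
ft_force: [-0.6, 0.3, -0.4]
opening: 0.448
grip_force: 0.0
```

```bash
python3 plan.py 0.45 530,-82,230,0.03 530,-82,178,0.03
```

```text
[[0.122, -0.005, 0.069, 0.0, 0.0, 0.001, 0.45], [0.0, 0.0, 0.208, 0.0, 0.0, -0.0, 0.45]]
10.03 [499.7 -84.1 247.3] [ 3.141 -0.     0.032] [-0.6  0.3 -0.4] 0.0 0.4483893498840298
```

Call:
{"name": "drive_tool", "arguments": {
  "rows": [
    [[0.122,-0.008,0.069,0,0,0,0.45],[0,0,0.08,0,0,0,0.45],[0,0,0.08,0,0,0,0.45],[0,0,0.044,0,0,0,0.45],[0,0,0,0,0,0,0.45]]
  ]
}}

```text
t: 10.65
eef_pos: [530.5, -77.5, 178.6]
tcp_rot: [-3.141, 0.001, 0.038]
ft_force: [-0.3, 0.4, 0.2]
opening: 0.453
grip_force: 0.0
```

```bash
python3 plan.py 0.45 530,-82,178,0.03; python3 - <<'E'
from h import *
z=[]
for c in ("side","top"):
    p=env.read_camera(c); u,v=proj(p,[530,-85,175]).astype(int); z.append(cv2.resize(p["color"][v-30:v+30,u-40:u+40],(400,300),interpolation=cv2.INTER_CUBIC))
cv2.imwrite("pics/k1.png",np.hstack(z))
E
```

```text
[[-0.003, 0.018, 0.002, 0.0, 0.0, 0.003, 0.45]]
10.65 [530.5 -77.5 178.6] [-3.141e+00  1.000e-03  3.800e-02] [-0.3  0.4  0.2] 0.0 0.45349953778279634
```

View pics/k1.png

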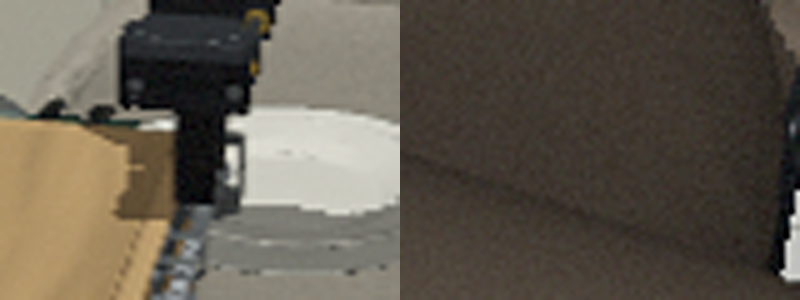

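In the side view the fingers straddle the knob (hidden behind the near finger at about (200,160)) and rest just above the gate top. I'm centring and closing.

Call:
{"name": "drive_tool", "arguments": {
  "rows": [
    [[-0.002,0.018,0.002,0,0,0.002,0.45],[0,0,0,0,0,0,0.3],[0,0,0,0,0,0,0.2],[0,0,0,0,0,0,0.1],[0,0,0,0,0,0,0.05]]
  ]
}}

```text
t: 11.38
eef_pos: [530.3, -82.4, 178.4]
tcp_rot: [-3.141, -0.0, 0.031]
ft_force: [0.1, 1.8, 0.8]
opening: 0.141
grip_force: 30.0
```

Call:
{"name": "drive_tool", "arguments": {
  "rows": [
    [[0,0,0,0,0,0,0.05],[0,0,0,0,0,0,0.05],[0,0,0,0,0,0,0.05],[0,0,0,0,0,0,0.05]]
  ]
}}

```text
t: 11.88
eef_pos: [530.3, -82.4, 178.4]
tcp_rot: [-3.142, -0.0, 0.031]
ft_force: [0.0, 3.4, 2.6]
opening: 0.139
grip_force: 30.0
```

Gripping the knob at about 14 mm. Next comes a slow lift.

Call:
{"name": "drive_tool", "arguments": {
  "rows": [
    [[0,0,-0.006,0,0,0,0.05],[0,0,-0.006,0,0,0,0.05],[0,0,-0.006,0,0,0,0.05],[0,0,-0.006,0,0,0,0.05],[0,0,0,0,0,0,0.05]]
  ]
}}

```text
t: 12.5
eef_pos: [530.3, -82.4, 184.5]
tcp_rot: [-3.142, -0.0, 0.031]
ft_force: [1.6, 4.3, -1.5]
opening: 0.142
grip_force: 30.0
```

Call:
{"name": "drive_tool", "arguments": {
  "rows": [
    [[0,0,-0.003,0,0,0,0.05],[0,0,0,0,0,0,0.05]]
  ]
}}

```text
t: 12.75
eef_pos: [530.2, -82.4, 185.1]
tcp_rot: [-3.142, 0.0, 0.031]
ft_force: [0.1, 4.7, -1.0]
opening: 0.142
grip_force: 30.0
```

Call:
{"name": "drive_tool", "arguments": {
  "rows": [
    [[0,-0.012,0,0,0,0,0.05],[0,-0.012,0,0,0,0,0.05],[0,-0.012,0,0,0,0,0.05],[0,0,0,0,0,0,0.05]]
  ]
}}

```text
t: 13.25
eef_pos: [530.0, -73.2, 185.2]
tcp_rot: [-3.142, -0.0, 0.031]
ft_force: [-0.0, 1.1, -2.4]
opening: 0.144
grip_force: 30.0
```

Call:
{"name": "drive_tool", "arguments": {
  "rows": [
    [[0,-0.016,0,0,0,0,0.05],[0,-0.016,0,0,0,0,0.05],[0,-0.016,0,0,0,0,0.05],[0,-0.016,0,0,0,0,0.05],[0,0,0,0,0,0,0.05]]
  ]
}}

```text
t: 13.88
eef_pos: [529.5, -57.0, 185.1]
tcp_rot: [-3.141, -0.0, 0.031]
ft_force: [1.0, 1.1, -0.4]
opening: 0.139
grip_force: 30.0
```

```bash
python3 - <<'E'
from h import *
p=env.read_camera("side")
for n in ("bolt_knob","gate_hinge","gate_edge","bolt"): print(n,[(round(d["score"],2),w(p,d["at"]).round().tolist()) for d in env.place_of(n,p)[:4]])
s=env.state(); t=s["eef_pos"]; print(t.round(1),s["ft_force"].round(1))
H=np.array([535.5,98.5]); psi=0.031
r=t[:2]-H; rows=[]; y=s["tcp_rot"][2]; pos=t[:2].copy(); N=14; th=0.0
for i in range(1,N+1):
    a=-np.radians(36)*i/N; R=np.array([[np.cos(a),-np.sin(a)],[np.sin(a),np.cos(a)]]); q=H+R@r; d=q-pos; da=-np.radians(36)/N
    rows.append([round(x,3) for x in [(np.cos(y)*d[0]+np.sin(y)*d[1])/250,(np.sin(y)*d[0]-np.cos(y)*d[1])/250,0,0,0,-da/np.pi]]); y+=da; pos=q
for k in rows: print(k)
print(pos,y)
E
```

```text
bolt_knob [(0.41, [533.0, -54.0, 180.0])]
gate_hinge [(0.74, [537.0, 97.0, 156.0])]
gate_edge [(0.64, [545.0, -127.0, 154.0])]
bolt [(0.53, [569.0, 281.0, 0.0]), (0.39, [531.0, -54.0, 146.0])]
[529.5 -57.5 185.1] [ 1.4  0.  -1.2]
[np.float64(-0.028), np.float64(-0.003), 0, 0, 0, np.float64(0.014)]
[np.float64(-0.028), np.float64(-0.003), 0, 0, 0, np.float64(0.014)]
[np.float64(-0.028), np.float64(-0.003), 0, 0, 0, np.float64(0.014)]
[np.float64(-0.028), np.float64(-0.003), 0, 0, 0, np.float64(0.014)]
[np.float64(-0.028), np.float64(-0.003), 0, 0, 0, np.float64(0.014)]
[np.float64(-0.028), np.float64(-0.003), 0, 0, 0, np.float64(0.014)]
[np.float64(-0.028), np.float64(-0.003), 0, 0, 0, np.float64(0.014)]
[np.float64(-0.028), np.float64(-0.003), 0, 0, 0, np.float64(0.014)]
[np.float64(-0.028), np.float64(-0.003), 0, 0, 0, np.float64(0.014)]
[np.float64(-0.028), np.float64(-0.003), 0, 0, 0, np.float64(0.014)]
[np.float64(-0.028), np.float64(-0.003), 0, 0, 0, np.float64(0.014)]
[np.float64(-0.028), np.float64(-0.003), 0, 0, 0, np.float64(0.014)]
[np.float64(-0.028), np.float64(-0.003), 0, 0, 0, np.float64(0.014)]
[np.float64(-0.028), np.float64(-0.003), 0, 0, 0, np.float64(0.014)]
[438.96704874 -24.17053837] -0.597495272851134
```

The bolt is drawn 25 mm and the forces stay small. Now the gate swings along its arc.

Call:
{"name": "drive_tool", "arguments": {
  "rows": [
    [[-0.028,-0.003,0,0,0,0.014,0.05],[-0.028,-0.003,0,0,0,0.014,0.05],[-0.028,-0.003,0,0,0,0.014,0.05],[-0.028,-0.003,0,0,0,0.014,0.05],[0,0,0,0,0,0,0.05]]
  ]
}}

```text
t: 14.75
eef_pos: [501.6, -53.8, 185.3]
tcp_rot: [3.141, -0.0, -0.145]
ft_force: [0.7, -1.1, -2.0]
opening: 0.139
grip_force: 30.0
```

Call:
{"name": "drive_tool", "arguments": {
  "rows": [
    [[-0.028,-0.003,0,0,0,0.014,0.05],[-0.028,-0.003,0,0,0,0.014,0.05],[-0.028,-0.003,0,0,0,0.014,0.05],[-0.028,-0.003,0,0,0,0.014,0.05],[-0.028,-0.003,0,0,0,0.014,0.05]]
  ]
}}

```text
t: 15.38
eef_pos: [469.0, -42.1, 185.2]
tcp_rot: [3.141, -0.001, -0.365]
ft_force: [1.6, -1.0, -2.3]
opening: 0.14
grip_force: 30.0
```

Call:
{"name": "drive_tool", "arguments": {
  "rows": [
    [[-0.028,-0.003,0,0,0,0.014,0.05],[-0.028,-0.003,0,0,0,0.014,0.05],[-0.028,-0.003,0,0,0,0.014,0.05],[-0.028,-0.003,0,0,0,0.014,0.05],[0,0,0,0,0,0,0.05]]
  ]
}}

```text
t: 16.0
eef_pos: [444.7, -27.6, 185.3]
tcp_rot: [3.142, -0.001, -0.54]
ft_force: [1.3, -2.6, -0.1]
opening: 0.14
grip_force: 30.0
```

```bash
python3 - <<'E'
from h import *
s=env.state(); t=s["eef_pos"]; print(s["t"],t.round(1),s["tcp_rot"].round(3),s["ft_force"].round(1))
for H in ([535.5,98.5],[536,100]):
    r=t[:2]-H; r0=np.array([529.5,-57.2])-H; print("angle",np.degrees(np.arctan2(r0[1],r0[0])-np.arctan2(r[1],r[0])),np.hypot(*r),np.hypot(*r0))
for c in ("side","top"):
    p=env.read_camera(c); cv2.imwrite(f"pics/{c}9.png",p["color"])
    for n in ("gate_hinge","gate_edge","bolt_knob"):
        print(c,n,[(round(d["score"],2),w(p,d["at"]).round().tolist()) for d in env.place_of(n,p)[:3]])
a=cv2.imread("pics/side9.png")[160:340,200:360]; b=cv2.imread("pics/top9.png")[150:330,180:340]
cv2.imwrite("pics/e9.png",cv2.resize(np.hstack([a,b]),(800,450),interpolation=cv2.INTER_CUBIC))
E
```

```text
16.0 [444.7 -27.6 185.3] [ 3.142e+00 -1.000e-03 -5.400e-01] [ 1.3 -2.6 -0.1]
angle 33.54515519733781 155.38098725444837 155.81556404929515
angle 33.21236619579506 156.891162600827 157.33432556184297
side gate_hinge [(0.78, [535.0, 100.0, 152.0])]
side gate_edge [(0.67, [420.0, -92.0, 155.0])]
side bolt_knob [(0.7, [447.0, -25.0, 182.0])]
top gate_hinge []
top gate_edge [(0.74, [745.0, 235.0, -1.0])]
top bolt_knob []
```

View pics/e9.png

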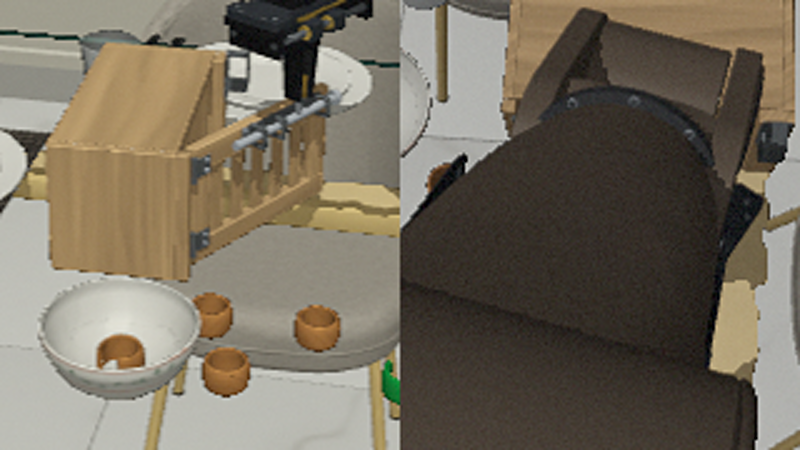

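The side view shows the gate standing ajar with the gripper on the knob, at about (300,85). The ring is still in the bowl and the gate is at about 33.3°. One small step more.

Call:
{"name": "drive_tool", "arguments": {
  "rows": [
    [[-0.01,-0.001,0,0,0,0.005,0.05],[-0.009,-0.001,0,0,0,0.005,0.05],[0,0,0,0,0,0,0.05],[0,0,0,0,0,0,0.05],[0,0,0,0,0,0,0.05]]
  ]
}}

```text
t: 17.02
eef_pos: [440.6, -24.5, 185.1]
tcp_rot: [3.141, -0.0, -0.572]
ft_force: [1.6, -2.5, -0.6]
opening: 0.143
grip_force: 30.0
```

```bash
python3 - <<'E'
from h import *
s=env.state(); t=s["eef_pos"]; H=np.array([535.5,99]); r=t[:2]-H; r0=np.array([529.5,-57.2])-H
a=np.degrees(np.arctan2(r0[1],r0[0])-np.arctan2(r[1],r[0])); print(a,s["ft_force"],s["grip_force"],s["opening"])
p=env.read_camera("side"); print([(n,round(d["score"],2),w(p,d["at"]).round().tolist()) for n in ("gate_edge","bolt_knob","mend_bowl","wine_glass") for d in env.place_of(n,p)[:1]])
if 33.5<a<36.5 and s["grip_force"]>20: print(env.job_done())
E
```

```text
35.33893952250933 [ 1.63040447 -2.52369135 -0.60076595] 29.99985694885254 0.1425118689479848
[('gate_edge', 0.94, [411.0, -88.0, 153.0]), ('bolt_knob', 0.66, [441.0, -24.0, 179.0]), ('mend_bowl', 0.6, [571.0, 276.0, 1.0]), ('wine_glass', 0.96, [750.0, 243.0, 1.0])]
the job is handed in; nothing more can be done
None
```

The broken ring is in the bowl, the three sound rings and both glasses were left alone, the bolt was lifted and drawn back about 25 mm without forcing, and I handed the job in at 17 s with the gripper still holding the gate ajar at about 35°.

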